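# Click the clay cutters down and cull the tired one

## Robot

A 7-joint arm with a two-finger parallel gripper is mounted at the origin on the work surface. World frame = base frame: x ahead of the robot, y to its left, z up, the work surface at z = 0. Lengths are in m, angles in rad, forces in N, time in s.
With the tool pointing down it reaches from about 0.4 to 0.85 m from the base axis. Payload 10.4 kg.
Tool frame: the origin (TCP) lies at the very end of the fingers, on their centre line; the grasp point (between the pads) lies 19 mm behind it; z points along the fingers, y is the line along which they close (so a half turn about z gives the same grasp; the last joint's range is limited). The gripper opens to 87 mm and grips with 3 to 60 N. Pads are 19 mm wide; open, the fingers measure 117 mm over their backs; the gripper's body (75 mm by 190 mm) begins 51 mm behind the grasp point.
Start: joints at [-1.242, 0.332, -0.065, 1.46, 0.022, 1.35, -0.088], TCP at [0.215, 0.587, 0.223] pointing down, gripper open.
Joint ranges: [-2.6, 2.6], [-0.5, 2.12], [-1.47, 1.34], [0.16, 2.42], [-1.27, 4.41], [0.06, 2.06], [-2.6, 2.6]. Speed limits (rad/s): [2.22, 2.22, 2.79, 2.79, 3.14, 3.14, 3.14].

## Interface

Orientations are given as a unit quaternion [w, x, y, z].
In Python, from station import sense, grab_frame, finish_job, spot_in, landmark_of gives the robot as it stands. The module is installed in compiled form; this text tells all that it offers.
- The arm moves only by the shell command python3 -m pendant 'ROWS' [FORCE]. ROWS is a JSON object of lists of equal length, an entry for each row: "fingers": the opening, from 0 (shut) to 1 (fully open); "linear": the shift along the world's x, y, z in units of 30 mm (1.0 is 30 mm), a list of three; "turn": the turn, a rotation vector about the world's x, y, z in units of 6 degrees (1.0 is 6 degrees), a list of three. In form: {"fingers": [fingers, ...], "linear": [[dx, dy, dz], ...], "turn": [[wx, wy, wz], ...]}. A call has 1 to 8 rows; each row is the pose to reach, as a shift and turn from the pose commanded when the call began; what a row does not reach only later rows make up. A row lasts 1/10 s, in which the tool goes at most 50 mm and 8.59 degrees, less where a joint would pass 70% of its speed; a pose out of reach is approached as far as the arm can. A call with a gripper value outside its range is refused whole. The fingers move at their own pace and stop on an object; FORCE is the grip in N (left out, the last holds). Time passes only in rows, so rows that repeat a pose let the fingers close. It gives the time, the measured TCP pose, the force, the opening and the grip force at its end, in the units of the state.
- sense(): the state, without advancing time (a new reading comes with each control period).
- grab_frame(name): name is "scene" or "top" or "wrist"; returns a dict with "color" (400x640x3 uint8, red, green, blue), "fx", "fy", "cx", "cy" (pixels), "D" ([k1, k2, p1, p2, k3] as OpenCV has them; the pictures are not rectified), "extrinsics" (4x4, takes a point from world to camera coordinates). Camera axes: x right, y down, z forward; pixel columns grow to the right and rows downward; lengths in m; the calibration is good to about 2 mm. A picture is of the moment at which its call begins. There is no depth.
- finish_job(): hands the job in; it is judged then, once.
Trained networks look in a picture, given as the dict that the camera call returned (one of the last four; its "shot" number tells which), for a name from the list of things; names that differ only in an ending like _2 or _b are one class to them, and where a whole thing is asked for, a point or a joint stands for the part that bears it (a point fixed in the world has none). Each returns a list of dicts, best first, with "p" (0 to 1); they miss things now and then, are a little off and sometimes report something else, mostly with a low value. They report only what shows in the picture. A call takes as long as a camera call. They do not tell look-alikes from the thing itself.
- spot_in(query, picture): "xy" ([column, row] in pixels, amid what is visible of it).
- landmark_of(query, picture): "xy" ([column, row] in pixels: a listed point, or the origin of a listed thing).
The state is a dict: "clock": time; "q": joint angles; "qvel": joint speeds; "joint_torque": joint torques, N m; "eef_pos": TCP position; "ee_rot": TCP orientation; "contact_force": force on the tool from outside, world axes, zero at the start; "ft_torque": the same for the moment, N m; "finger_gap": finger opening in m; "grip_force": force on a finger pad.
Only numpy, scipy, OpenCV 4.12 (cv2) and the standard library are available. Lean on these libraries where they do the work, as an engineer would, in place of code of your own. Each camera call takes 0.05 s, during which the arm holds its last target. There are 200 camera calls.

## Task

Put the four clay plunger cutters to bed: press each knob straight down until it clicks and stays down, never pushing harder than about 20 N. One of them has a tired spring and clicks at clearly less force than the others: stand that one upright in the repair tray, plunger still clicked down, and let go. Leave the other three standing where they are on the board, clicked down, and do not shove aside the seal, the rib, the jar or the brush.

Things in the scene. Friction and masses are not known exactly. Their poses are not given: they have to be found in the camera images.
- board: Plywood work board, 300 (x) x 250 (y) x 16 mm thick, fixed to the table. Origin at the centre of its underside, z up; its top is 16 mm above the origin. The four cutters stand on it in a 2 x 2 group about 112 mm apart.
- tin: Shallow open aluminium repair tray, outside 180 (x) x 160 (y) x 26 mm high, walls and floor 4 mm, empty, fixed. Origin at the centre of its underside, z up; its inner floor is 4 mm above the origin.
- cutter_a: One of four identical-looking loose clay cutters, about 140 g, 78 mm tall, knob up. From below: blossom-shaped steel cutter 50 mm across, 13 mm high; round aluminium barrel 30 mm in diameter from 13 to 55 mm (grip here); rim 33 mm to 60 mm; knob. Origin: centre of its underside, z up the barrel. Which one has the tired spring can only be felt, and it changes place.
- plunger_a: The sprung plunger of cutter_a: a flat wooden knob 26 mm in diameter, 10 mm thick, on a 12 mm steel stem. Origin on the barrel's axis, 18 mm below the centre of the knob's flat top, z up. The flat top is 78 mm above the underside of the cutter when up, 70 mm when clicked down.
- click_a (a joint): Plunger travel of cutter_a in m: 0 up; at 0.004 it snaps over with a click and drops by itself to its stop at 0.0075 to 0.008, where it stays when let go. Let go before 0.004 it springs back up. Resistance is highest at the start of the travel and falls steadily to nothing at 4 mm. Peak: sound spring about 12 N, tired spring about 5 N (one cutter only).
- cutter_b: One of four identical-looking loose clay cutters, about 140 g, 78 mm tall, knob up. From below: blossom-shaped steel cutter 50 mm across, 13 mm high; round aluminium barrel 30 mm in diameter from 13 to 55 mm (grip here); rim 33 mm to 60 mm; knob. Origin: centre of its underside, z up the barrel. Which one has the tired spring can only be felt, and it changes place.
- plunger_b: The sprung plunger of cutter_b: a flat wooden knob 26 mm in diameter, 10 mm thick, on a 12 mm steel stem. Origin on the barrel's axis, 18 mm below the centre of the knob's flat top, z up. The flat top is 78 mm above the underside of the cutter when up, 70 mm when clicked down.
- click_b (a joint): Plunger travel of cutter_b in m: 0 up; at 0.004 it snaps over with a click and drops by itself to its stop at 0.0075 to 0.008, where it stays when let go. Let go before 0.004 it springs back up. Resistance is highest at the start of the travel and falls steadily to nothing at 4 mm. Peak: sound spring about 12 N, tired spring about 5 N (one cutter only).
- cutter_c: One of four identical-looking loose clay cutters, about 140 g, 78 mm tall, knob up. From below: blossom-shaped steel cutter 50 mm across, 13 mm high; round aluminium barrel 30 mm in diameter from 13 to 55 mm (grip here); rim 33 mm to 60 mm; knob. Origin: centre of its underside, z up the barrel. Which one has the tired spring can only be felt, and it changes place.
- plunger_c: The sprung plunger of cutter_c: a flat wooden knob 26 mm in diameter, 10 mm thick, on a 12 mm steel stem. Origin on the barrel's axis, 18 mm below the centre of the knob's flat top, z up. The flat top is 78 mm above the underside of the cutter when up, 70 mm when clicked down.
- click_c (a joint): Plunger travel of cutter_c in m: 0 up; at 0.004 it snaps over with a click and drops by itself to its stop at 0.0075 to 0.008, where it stays when let go. Let go before 0.004 it springs back up. Resistance is highest at the start of the travel and falls steadily to nothing at 4 mm. Peak: sound spring about 12 N, tired spring about 5 N (one cutter only).
- cutter_d: One of four identical-looking loose clay cutters, about 140 g, 78 mm tall, knob up. From below: blossom-shaped steel cutter 50 mm across, 13 mm high; round aluminium barrel 30 mm in diameter from 13 to 55 mm (grip here); rim 33 mm to 60 mm; knob. Origin: centre of its underside, z up the barrel. Which one has the tired spring can only be felt, and it changes place.
- plunger_d: The sprung plunger of cutter_d: a flat wooden knob 26 mm in diameter, 10 mm thick, on a 12 mm steel stem. Origin on the barrel's axis, 18 mm below the centre of the knob's flat top, z up. The flat top is 78 mm above the underside of the cutter when up, 70 mm when clicked down.
- click_d (a joint): Plunger travel of cutter_d in m: 0 up; at 0.004 it snaps over with a click and drops by itself to its stop at 0.0075 to 0.008, where it stays when let go. Let go before 0.004 it springs back up. Resistance is highest at the start of the travel and falls steadily to nothing at 4 mm. Peak: sound spring about 12 N, tired spring about 5 N (one cutter only).
- seal: Plain turned wooden seal, 36 mm tall, 22 mm in diameter, no plunger, standing loose in the middle of the group of cutters. Origin under its centre.
- rib: Flat wooden rib 34 x 100 x 6 mm lying loose on the board's far (+x) margin. Origin under its centre.
- jar: Amber glass jar 64 mm in diameter, 85 mm tall, at the left (+y) side of the table. Origin under its centre.
- brush: Brush lying at the right (-y) side of the table. Origin under its middle.
Things that resemble listed ones, but are neither listed nor needed, are in the scene too. What is shaped like the cutter_c but blue is not meant.

How it is judged:
By the outcome, as a careful person would: the job done as asked, in the order asked, and still so for the second after the job is handed in, with the robot touching nothing.
It also fails if it takes over 64 s, if anything falls off the work surface, if the arm or the gripper's body presses on something with over 40 N, if the wrist force passes 120 N, or if a joint passes its speed limit or range.

## Working session

There is one attempt and no reset: what is moved stays moved. The work goes in short steps, Python scripts to look and compute and a shell command to move; the robot and the scene stay as the last step left them, time stands still between calls to the robot, and variables do not carry over. Pictures are saved under pics/ and viewed, at most 10 in all, crops included, and the job is handed in when it is done.

```bash
mkdir -p pics; cat > h.py <<'E'
import numpy as np, cv2
from station import *
def pix2w(f,xy,z):
    K=np.array([[f['fx'],0,f['cx']],[0,f['fy'],f['cy']],[0,0,1]]);E=np.array(f['extrinsics'])
    u=cv2.undistortPoints(np.array([[xy]],float),K,np.array(f['D'],float))[0,0]
    R,t=E[:3,:3],E[:3,3]; c=-R.T@t; d=R.T@np.array([u[0],u[1],1]); return c+d*(z-c[2])/d[2]
def w2pix(f,p):
    K=np.array([[f['fx'],0,f['cx']],[0,f['fy'],f['cy']],[0,0,1]]);E=np.array(f['extrinsics'])
    return cv2.projectPoints(np.array([p],float),cv2.Rodrigues(E[:3,:3])[0],E[:3,3],K,np.array(f['D'],float))[0][0,0]
def save(f,n): cv2.imwrite('pics/'+n,f['color'][:,:,::-1])
E
cat > a.py <<'E'
from h import *
s=sense();print({k:np.round(s[k],3) for k in s})
for n in ['scene','top']:
    f=grab_frame(n);save(f,n+'0.png')
    E=np.array(f['extrinsics']);print(n,-E[:3,:3].T@E[:3,3])
    for q,z in [('board',0),('tin',0),('cutter_a',.016),('plunger_a',.076),('seal',.016),('rib',.016),('jar',0),('brush',0)]:
        for r in landmark_of(q,f)[:6]: print(q,round(r['p'],2),np.round(r['xy'],1),np.round(pix2w(f,r['xy'],z),4))
E
python3 a.py
```

```text
{'clock': np.float64(0.0), 'q': array([-1.242,  0.333, -0.065,  1.461,  0.022,  1.35 , -0.088]), 'qvel': array([ 0.   , -0.   , -0.   ,  0.001,  0.   ,  0.   ,  0.   ]), 'joint_torque': array([-0.0000e+00, -6.2325e+01,  2.5000e-02, -3.8990e+01, -6.1000e-02,
        4.0000e-02,  0.0000e+00]), 'eef_pos': array([0.215, 0.586, 0.222]), 'ee_rot': array([-0.   ,  0.175,  0.985, -0.001]), 'contact_force': array([ 0.046,  0.186, -0.753]), 'ft_torque': array([ 0.015, -0.002,  0.   ]), 'grip_force': np.float64(0.0), 'finger_gap': np.float64(0.087)}
scene [1.17444437 0.35933418 0.80750376]
board 0.9 [388.8 232.6] [0.5643 0.1849 0.    ]
tin 0.6 [279.7 178.8] [ 0.54   -0.1981  0.    ]
cutter_a 0.88 [468.1 299.2] [0.6632 0.4279 0.016 ]
cutter_a 0.76 [366.3 224.2] [0.5805 0.1233 0.016 ]
cutter_a 0.73 [384.9 200.4] [0.4746 0.131  0.016 ]
cutter_a 0.69 [401.3 246.7] [0.6024 0.2352 0.016 ]
cutter_a 0.52 [422.4 220.1] [0.4907 0.2512 0.016 ]
plunger_a 0.63 [423.9 206.2] [0.4957 0.2461 0.076 ]
plunger_a 0.58 [367.3 211.5] [0.5862 0.1247 0.076 ]
plunger_a 0.5 [387.4 190.5] [0.4906 0.1391 0.076 ]
plunger_a
[... 605 characters left out ...]
 ]
cutter_a 0.56 [209.5 181.6] [0.6462 0.4281 0.016 ]
cutter_a 0.5 [258.9 230.4] [0.4801 0.2548 0.016 ]
cutter_a 0.48 [299.3 202.2] [0.575  0.1196 0.016 ]
cutter_a 0.47 [266.8 194.8] [0.6004 0.2299 0.016 ]
plunger_a 0.57 [208.2 174.9] [0.6593 0.4163 0.076 ]
plunger_a 0.54 [295.8 197.8] [0.5829 0.1264 0.076 ]
plunger_a 0.46 [263.5 192.5] [0.6005 0.2318 0.076 ]
plunger_a 0.39 [291.8 232.9] [0.4695 0.1384 0.076 ]
plunger_a 0.39 [261.5 227. ] [0.4884 0.2365 0.076 ]
seal 0.55 [277.2 213.3] [0.5376 0.1938 0.016 ]
rib 0.86 [285.3 171.8] [0.679 0.168 0.016]
jar 0.93 [188.4 217.7] [0.5237 0.5027 0.    ]
brush 0.87 [470.1 229.8] [ 0.4814 -0.4593  0.    ]
brush 0.25 [278.6 214.3] [0.5355 0.191  0.    ]
```

```bash
python3 - <<'E'
import cv2
a=cv2.imread('pics/scene0.png')[130:330,220:540];b=cv2.imread('pics/top0.png')[150:260,170:430]
cv2.imwrite('pics/s1.png',cv2.resize(a,None,fx=2.5,fy=2.5,interpolation=3));cv2.imwrite('pics/t1.png',cv2.resize(b,None,fx=3,fy=3,interpolation=3))
E
```

```text
(no output)
```

View pics/s1.png

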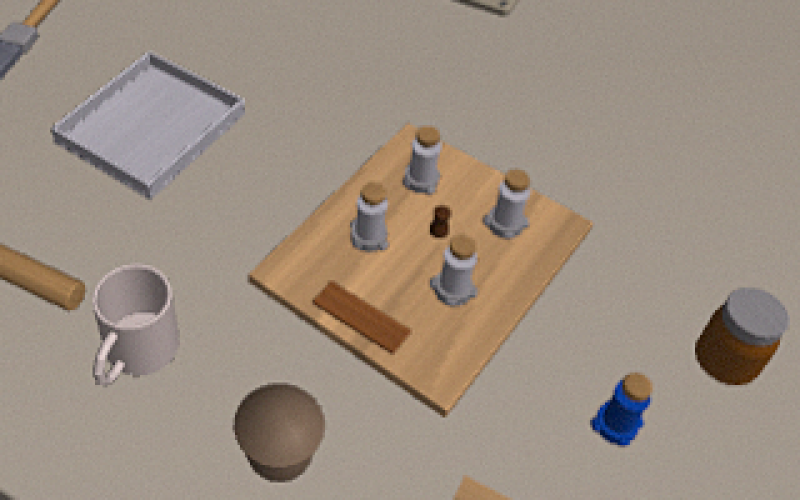

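View pics/t1.png

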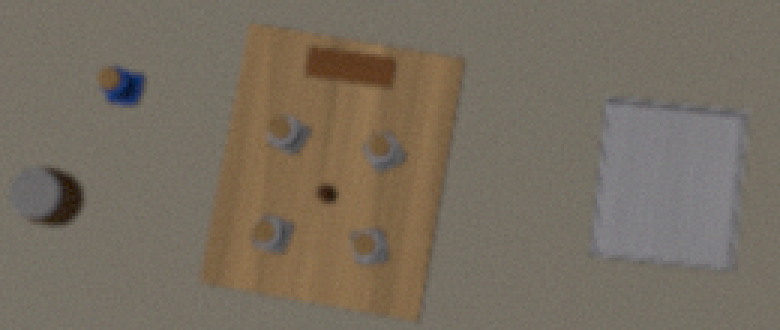

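The top crop shows the four grey cutters on the board, with knobs at full-frame px (266,193), (298,199), (258,227) and (291,231). The seal is at (279,214), the rib at (286,172) and the tray at (393,212). 

These could be mistaken for a cutter:
- the blue cutter at (209,178), off the board, which is excluded
- the seal
- the brown mushroom-shaped tool

I choose the four grey cutters on the board.

```bash
python3 - <<'E'
from h import *
from scipy.optimize import least_squares
# no new view needed: arm unchanged
fs=grab_frame('scene');ft=grab_frame('top')
T=[(288,128),(383,147),(264,231),(364,243)];S=[(462,243),(374,191),(516,179),(428,134)]
for t,s in zip(T,S):
    t=np.array(t)/3+(170,150);s=np.array(s)/2.5+(220,130)
    r=least_squares(lambda p:np.r_[w2pix(ft,p)-t,w2pix(fs,p)-s],[.53,.19,.09])
    print(np.round(r.x,4),np.round(r.fun,1),np.round(pix2w(ft,t,.094),4),np.round(pix2w(fs,s,.094),4))
E
python3 -m pendant '{"fingers":[0,0,0,0,0,0,0,0],"linear":[[1.4,-1.4,0.5],[2.8,-2.8,0.5],[4.2,-4.2,0.5],[5.6,-5.6,0.5],[7,-7,0.5],[8.4,-8.4,0.5],[9.8,-9.8,0.5],[9.5,-12,0.5]],"turn":[[0,0,0],[0,0,0],[0,0,0],[0,0,0],[0,0,0],[0,0,0],[0,0,0],[0,0,0]]}' 20
```

```text
[0.5964 0.2279 0.0868] [-1.8  0.6 -1.5 -0.1] [0.5976 0.2209 0.094 ] [0.6007 0.2324 0.094 ]
[0.5764 0.123  0.0857] [-1.1  0.5 -1.  -0.1] [0.5769 0.1188 0.094 ] [0.5822 0.128  0.094 ]
[0.4874 0.2472 0.0868] [-0.3  0.1 -0.3 -0. ] [0.4874 0.2449 0.094 ] [0.494 0.249 0.094]
[0.4744 0.1403 0.0894] [-0.5  0.2 -0.5 -0. ] [0.4748 0.1382 0.094 ] [0.4783 0.1428 0.094 ]
clock: 1.8
eef_pos: [0.4799, 0.2917, 0.2373]
ee_rot: [0.0, 0.175, 0.985, 0.0]
contact_force: [0.8, -0.3, 0.4]
finger_gap: 0.0314
grip_force: 0.0
```

```bash
python3 -m pendant '{"fingers":[0,0,0,0],"linear":[[0.7,-1.2,1],[1.4,-2.6,2],[1.5,-3.3,3],[1.5,-3.3,3]],"turn":[[0,0,0],[0,0,0],[0,0,0],[0,0,0]]}'
cat > w.py <<'E'
from h import *
import sys
f=grab_frame('wrist');save(f,sys.argv[1]);s=sense();print(np.round(s['eef_pos'],4),np.round(s['contact_force'],2),s['finger_gap'])
E_=np.array(f['extrinsics']);print('cam',-E_[:3,:3].T@E_[:3,3])
for q,z in [('plunger_a',.076),('cutter_a',.016),('seal',.016)]:
    for r in landmark_of(q,f)[:6]: print(q,round(r['p'],2),np.round(r['xy'],1),np.round(pix2w(f,r['xy'],z),4))
E
python3 w.py w0.png
```

```text
clock: 2.2
eef_pos: [0.5258, 0.1895, 0.3327]
ee_rot: [0.003, 0.179, 0.984, 0.002]
contact_force: [0.6, -0.7, 1.1]
finger_gap: 0.0025
grip_force: 0.0
[0.5244 0.1921 0.3301] [-0.68  0.78 -0.52] 0.002040672450887811
cam [0.45952684 0.21441504 0.49342075]
plunger_a 0.9 [358.2 111.9] [0.4818 0.2469 0.076 ]
plunger_a 0.76 [381.8 206.5] [0.5993 0.2365 0.076 ]
plunger_a 0.75 [532.  190.8] [0.6461 0.4175 0.076 ]
plunger_a 0.59 [271.5 135.2] [0.4711 0.1431 0.076 ]
plunger_a 0.52 [299.1 220.3] [0.5799 0.1345 0.076 ]
cutter_a 0.85 [372.7 196.7] [0.6012 0.2322 0.016 ]
cutter_a 0.83 [278.7 132.7] [0.4731 0.1431 0.016 ]
cutter_a 0.74 [512.2 180.8] [0.6486 0.423  0.016 ]
cutter_a 0.63 [296.9 207.9] [0.579  0.1269 0.016 ]
cutter_a 0.6 [356.6 114.3] [0.4871 0.2485 0.016 ]
seal 0.61 [324.4 161.8] [0.5314 0.1864 0.016 ]
```

View pics/w0.png

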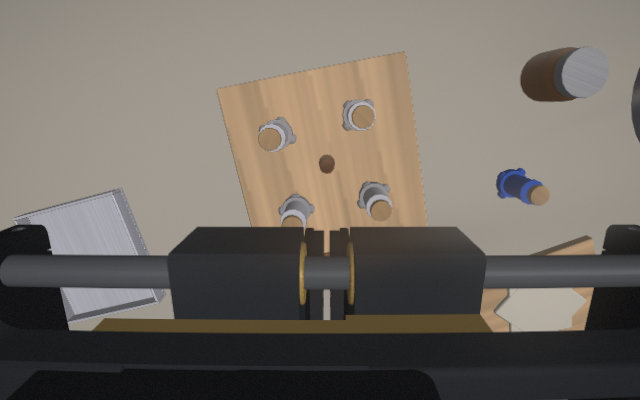

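The wrist view shows grey cutters with knobs at (358,116), (270,138), (379,210) and (292,225, partly hidden). The blue one at (539,195) is off the board.

```bash
python3 - <<'E'
from h import *
f=grab_frame('wrist');im=f['color']
hsv=cv2.cvtColor(im,cv2.COLOR_RGB2HSV)
big=cv2.resize(im[80:232,220:430],None,fx=3.8,fy=3.8,interpolation=3);cv2.imwrite('pics/w1.png',big[:,:,::-1])
for p in [(358,116),(270,138),(379.5,210),(292,225)]: print(p,pix2w(f,p,.094).round(4))
E
```

```text
(358, 116) [0.4783 0.248  0.094 ]
(270, 138) [0.4673 0.149  0.094 ]
(379.5, 210) [0.5878 0.237  0.094 ]
(292, 225) [0.57   0.1347 0.094 ]
```

View pics/w1.png

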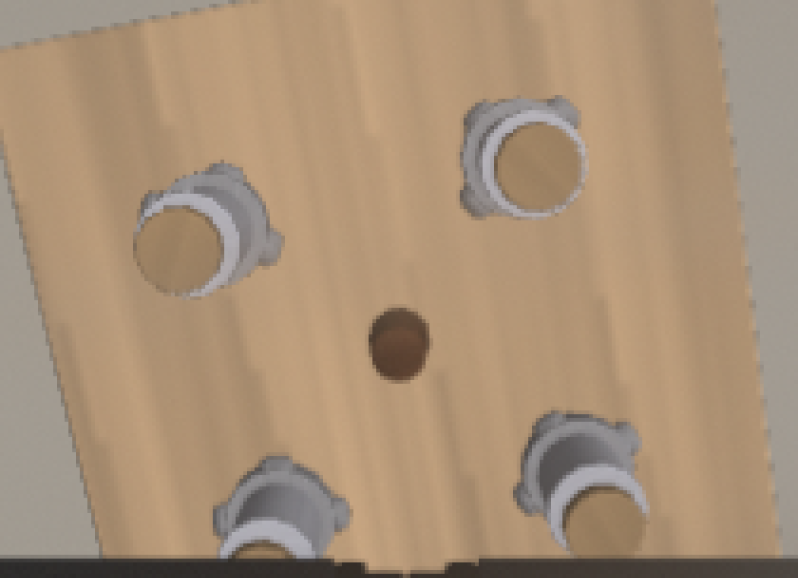

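The close crop confirms plain grey cutters. Knob centres are at (361.8,123.9), (267.1,145.8) and (379.2,217.4), with the fourth hidden at about (289,231).

```bash
python3 - <<'E'
from h import *
f=grab_frame('wrist');s=sense()
print(np.round(s['eef_pos'],4),np.round(s['contact_force'],2))
for p in [(361.8,123.9),(267.1,145.8),(379.2,217.4),(289,231)]: print(p,pix2w(f,p,.094).round(4))
E
```

```text
[0.522  0.1952 0.3263] [-0.77  0.14 -0.29]
(361.8, 123.9) [0.4875 0.2492 0.094 ]
(267.1, 145.8) [0.474  0.1427 0.094 ]
(379.2, 217.4) [0.596 0.234 0.094]
(289, 231) [0.5756 0.1287 0.094 ]
```

```bash
python3 -m pendant '{"fingers":[0,0,0,0,0,0,0,0],"linear":[[-0.5,0.8,0],[-1.17,1.77,-1],[-1.17,1.77,-2.5],[-1.17,1.77,-4],[-1.17,1.77,-5.5],[-1.17,1.77,-6.7],[-1.17,1.77,-7.1],[-1.17,1.77,-7.1]],"turn":[[0,0,0],[0,0,0],[0,0,0],[0,0,0],[0,0,0],[0,0,0],[0,0,0],[0,0,0]]}'
python3 -m pendant '{"fingers":[0,0,0,0,0],"linear":[[0,0,0],[0,0,0],[0,0,0],[0,0,0],[0,0,0]],"turn":[[0,0,0],[0,0,0],[0,0,0],[0,0,0],[0,0,0]]}'
```

```text
clock: 3.3
eef_pos: [0.4865, 0.2471, 0.1131]
ee_rot: [-0.001, 0.175, 0.985, -0.001]
contact_force: [0.4, -0.3, 0.4]
finger_gap: 0.0003
grip_force: 0.0
clock: 3.8
eef_pos: [0.4879, 0.2472, 0.1151]
ee_rot: [0.0, 0.175, 0.985, 0.0]
contact_force: [-0.9, -0.3, 0.5]
finger_gap: 0.0003
grip_force: 0.0
```

```bash
python3 -m pendant '{"fingers":[0,0,0,0],"linear":[[0,0,-0.3],[0,0,-0.57],[0,0,-0.57],[0,0,-0.57]],"turn":[[0,0,0],[0,0,0],[0,0,0],[0,0,0]]}'
python3 -m pendant '{"fingers":[0,0,0],"linear":[[0,0,-0.05],[0,0,-0.05],[0,0,-0.05]],"turn":[[0,0,0],[0,0,0],[0,0,0]]}'
python3 -m pendant '{"fingers":[0,0,0],"linear":[[0,0,-0.05],[0,0,-0.05],[0,0,-0.05]],"turn":[[0,0,0],[0,0,0],[0,0,0]]}'
```

```text
clock: 4.2
eef_pos: [0.4875, 0.2469, 0.097]
ee_rot: [-0.0, 0.175, 0.985, -0.0]
contact_force: [0.0, 0.2, 0.8]
finger_gap: 0.0
grip_force: 0.0
clock: 4.5
eef_pos: [0.4878, 0.2472, 0.0961]
ee_rot: [0.0, 0.175, 0.985, 0.0]
contact_force: [0.1, -0.9, 0.6]
finger_gap: 0.0004
grip_force: 0.0
clock: 4.8
eef_pos: [0.4879, 0.2472, 0.0946]
ee_rot: [0.0, 0.175, 0.985, 0.0]
contact_force: [1.4, 0.4, 0.9]
finger_gap: 0.0003
grip_force: 0.7
```

```bash
python3 -m pendant '{"fingers":[0,0,0],"linear":[[0,0,-0.033],[0,0,-0.033],[0,0,-0.033]],"turn":[[0,0,0],[0,0,0],[0,0,0]]}'
python3 -m pendant '{"fingers":[0,0,0],"linear":[[0,0,-0.033],[0,0,-0.033],[0,0,-0.033]],"turn":[[0,0,0],[0,0,0],[0,0,0]]}'
python3 -m pendant '{"fingers":[0,0,0],"linear":[[0,0,-0.033],[0,0,-0.033],[0,0,-0.033]],"turn":[[0,0,0],[0,0,0],[0,0,0]]}'
```

```text
clock: 5.1
eef_pos: [0.4881, 0.2474, 0.0945]
ee_rot: [0.0, 0.175, 0.985, 0.001]
contact_force: [-2.0, -1.7, 9.5]
finger_gap: 0.0004
grip_force: 4.9
clock: 5.4
eef_pos: [0.4881, 0.2474, 0.0934]
ee_rot: [0.0, 0.175, 0.985, 0.0]
contact_force: [-1.0, -0.1, 7.9]
finger_gap: 0.0005
grip_force: 4.2
clock: 5.7
eef_pos: [0.4879, 0.2472, 0.0918]
ee_rot: [0.0, 0.175, 0.985, 0.0]
contact_force: [1.0, 0.1, 3.2]
finger_gap: 0.0002
grip_force: 1.8
```

```bash
python3 -m pendant '{"fingers":[0,0,0],"linear":[[0,0,-0.04],[0,0,-0.08],[0,0,-0.1]],"turn":[[0,0,0],[0,0,0],[0,0,0]]}'
python3 -m pendant '{"fingers":[0,0],"linear":[[0,0,-0.03],[0,0,-0.03]],"turn":[[0,0,0],[0,0,0]]}'
python3 -m pendant '{"fingers":[0,0],"linear":[[0,0,-0.03],[0,0,-0.03]],"turn":[[0,0,0],[0,0,0]]}'
```

```text
clock: 6.0
eef_pos: [0.4874, 0.2469, 0.0879]
ee_rot: [-0.0, 0.175, 0.985, -0.0]
contact_force: [0.1, -0.6, -0.3]
finger_gap: 0.0003
grip_force: 0.0
clock: 6.2
eef_pos: [0.4876, 0.247, 0.0873]
ee_rot: [-0.0, 0.175, 0.985, -0.0]
contact_force: [-0.1, 0.1, -1.0]
finger_gap: 0.0007
grip_force: 0.0
clock: 6.4
eef_pos: [0.4877, 0.2471, 0.0866]
ee_rot: [-0.0, 0.175, 0.985, 0.0]
contact_force: [0.8, 0.3, 1.0]
finger_gap: 0.0006
grip_force: 0.0
```

```bash
python3 -m pendant '{"fingers":[0,0,0,0,0,0,0,0],"linear":[[0,0,1],[-0.2,-1.5,1],[-0.46,-3,1],[-0.46,-3.52,1],[-0.46,-3.52,0.6],[-0.46,-3.52,0.35],[-0.46,-3.52,0.32],[-0.46,-3.52,0.32]],"turn":[[0,0,0],[0,0,0],[0,0,0],[0,0,0],[0,0,0],[0,0,0],[0,0,0],[0,0,0]]}'
python3 -m pendant '{"fingers":[0,0,0],"linear":[[0,0,-0.033],[0,0,-0.033],[0,0,-0.033]],"turn":[[0,0,0],[0,0,0],[0,0,0]]}'
python3 -m pendant '{"fingers":[0,0,0],"linear":[[0,0,-0.02],[0,0,-0.02],[0,0,-0.02]],"turn":[[0,0,0],[0,0,0],[0,0,0]]}'
python3 -m pendant '{"fingers":[0,0,0],"linear":[[0,0,-0.02],[0,0,-0.02],[0,0,-0.02]],"turn":[[0,0,0],[0,0,0],[0,0,0]]}'
```

```text
clock: 7.2
eef_pos: [0.4736, 0.1426, 0.0957]
ee_rot: [-0.0, 0.174, 0.985, -0.0]
contact_force: [0.6, -0.4, 1.3]
finger_gap: 0.0007
grip_force: 0.0
clock: 7.5
eef_pos: [0.474, 0.1418, 0.0955]
ee_rot: [0.0, 0.175, 0.985, 0.0]
contact_force: [0.8, 0.6, -0.0]
finger_gap: 0.0007
grip_force: 0.0
clock: 7.8
eef_pos: [0.4739, 0.1415, 0.0947]
ee_rot: [0.0, 0.175, 0.985, 0.0]
contact_force: [-0.3, 0.7, -0.4]
finger_gap: 0.0005
grip_force: 0.0
clock: 8.1
eef_pos: [0.4742, 0.1416, 0.0945]
ee_rot: [0.0, 0.175, 0.985, 0.0]
contact_force: [-1.2, -1.0, 6.0]
finger_gap: 0.0006
grip_force: 2.8
```

```bash
python3 -m pendant '{"fingers":[0,0],"linear":[[0,0,-0.02],[0,0,-0.02]],"turn":[[0,0,0],[0,0,0]]}'
python3 -m pendant '{"fingers":[0,0],"linear":[[0,0,-0.02],[0,0,-0.02]],"turn":[[0,0,0],[0,0,0]]}'
python3 -m pendant '{"fingers":[0,0],"linear":[[0,0,-0.02],[0,0,-0.02]],"turn":[[0,0,0],[0,0,0]]}'
python3 -m pendant '{"fingers":[0,0],"linear":[[0,0,-0.02],[0,0,-0.02]],"turn":[[0,0,0],[0,0,0]]}'
```

```text
clock: 8.3
eef_pos: [0.4745, 0.1418, 0.0945]
ee_rot: [0.001, 0.175, 0.985, 0.001]
contact_force: [-1.9, -0.1, 12.8]
finger_gap: 0.0006
grip_force: 6.0
clock: 8.5
eef_pos: [0.4745, 0.1418, 0.0938]
ee_rot: [0.001, 0.175, 0.985, 0.001]
contact_force: [-2.1, -0.2, 9.5]
finger_gap: 0.0005
grip_force: 4.9
clock: 8.7
eef_pos: [0.4743, 0.1417, 0.0929]
ee_rot: [0.0, 0.175, 0.985, 0.0]
contact_force: [-0.9, -0.5, 6.9]
finger_gap: 0.0003
grip_force: 3.5
clock: 8.9
eef_pos: [0.4741, 0.1416, 0.092]
ee_rot: [0.0, 0.175, 0.985, 0.0]
contact_force: [-1.3, 0.1, 3.7]
finger_gap: 0.0004
grip_force: 2.2
```

```bash
python3 -m pendant '{"fingers":[0,0,0,0],"linear":[[0,0,-0.04],[0,0,-0.08],[0,0,-0.12],[0,0,-0.14]],"turn":[[0,0,0],[0,0,0],[0,0,0],[0,0,0]]}'
python3 -m pendant '{"fingers":[0,0],"linear":[[0,0,-0.03],[0,0,-0.03]],"turn":[[0,0,0],[0,0,0]]}'
```

```text
clock: 9.3
eef_pos: [0.4737, 0.1414, 0.0871]
ee_rot: [-0.0, 0.175, 0.985, -0.0]
contact_force: [0.3, 0.4, 0.0]
finger_gap: 0.0006
grip_force: 0.0
clock: 9.5
eef_pos: [0.474, 0.1415, 0.0866]
ee_rot: [-0.0, 0.175, 0.985, 0.0]
contact_force: [0.1, 0.0, 0.7]
finger_gap: 0.0003
grip_force: 0.0
```

```bash
python3 -m pendant '{"fingers":[0,0,0,0,0,0,0,0],"linear":[[0,0,1],[1.5,-0.2,1],[3,-0.52,1],[3.4,-0.52,1],[3.4,-0.52,0.6],[3.4,-0.52,0.35],[3.4,-0.52,0.31],[3.4,-0.52,0.31]],"turn":[[0,0,0],[0,0,0],[0,0,0],[0,0,0],[0,0,0],[0,0,0],[0,0,0],[0,0,0]]}'
python3 -m pendant '{"fingers":[0,0,0],"linear":[[0,0,-0.02],[0,0,-0.02],[0,0,-0.02]],"turn":[[0,0,0],[0,0,0],[0,0,0]]}'
python3 -m pendant '{"fingers":[0,0],"linear":[[0,0,-0.02],[0,0,-0.02]],"turn":[[0,0,0],[0,0,0]]}'
python3 -m pendant '{"fingers":[0,0],"linear":[[0,0,-0.02],[0,0,-0.02]],"turn":[[0,0,0],[0,0,0]]}'
python3 -m pendant '{"fingers":[0,0],"linear":[[0,0,-0.02],[0,0,-0.02]],"turn":[[0,0,0],[0,0,0]]}'
```

```text
clock: 10.3
eef_pos: [0.5747, 0.1263, 0.0954]
ee_rot: [-0.001, 0.175, 0.985, -0.0]
contact_force: [0.5, 1.3, 0.2]
finger_gap: 0.0005
grip_force: 0.0
clock: 10.6
eef_pos: [0.5757, 0.1261, 0.0954]
ee_rot: [0.0, 0.175, 0.985, 0.0]
contact_force: [-0.4, -0.4, 0.7]
finger_gap: 0.0004
grip_force: 0.0
clock: 10.8
eef_pos: [0.5759, 0.126, 0.0947]
ee_rot: [0.0, 0.175, 0.985, 0.0]
contact_force: [0.7, 0.1, 0.9]
finger_gap: 0.0006
grip_force: 0.1
clock: 11.0
eef_pos: [0.5762, 0.126, 0.0946]
ee_rot: [0.0, 0.175, 0.985, 0.0]
contact_force: [-1.6, 0.3, 5.3]
finger_gap: 0.0007
grip_force: 2.4
clock: 11.2
eef_pos: [0.5764, 0.1261, 0.0946]
ee_rot: [0.001, 0.175, 0.985, 0.0]
contact_force: [-3.7, -0.7, 9.1]
finger_gap: 0.0006
grip_force: 4.6
```

Sound again. Finish this press.

```bash
python3 -m pendant '{"fingers":[0,0,0],"linear":[[0,0,-0.02],[0,0,-0.04],[0,0,-0.06]],"turn":[[0,0,0],[0,0,0],[0,0,0]]}'
python3 -m pendant '{"fingers":[0,0,0,0],"linear":[[0,0,-0.04],[0,0,-0.08],[0,0,-0.12],[0,0,-0.15]],"turn":[[0,0,0],[0,0,0],[0,0,0],[0,0,0]]}'
python3 -m pendant '{"fingers":[0,0],"linear":[[0,0,-0.03],[0,0,-0.03]],"turn":[[0,0,0],[0,0,0]]}'
```

```text
clock: 11.5
eef_pos: [0.5763, 0.126, 0.0926]
ee_rot: [0.0, 0.175, 0.985, 0.0]
contact_force: [-2.0, -0.6, 5.9]
finger_gap: 0.0003
grip_force: 2.9
clock: 11.9
eef_pos: [0.5758, 0.1259, 0.0869]
ee_rot: [-0.0, 0.175, 0.985, -0.0]
contact_force: [-0.1, -0.1, -0.2]
finger_gap: 0.0006
grip_force: 0.0
clock: 12.1
eef_pos: [0.576, 0.1259, 0.0865]
ee_rot: [0.0, 0.175, 0.985, 0.0]
contact_force: [-1.0, 0.0, 3.8]
finger_gap: 0.0004
grip_force: 1.6
```

```bash
python3 -m pendant '{"fingers":[0,0,0,0,0,0,0,0],"linear":[[0,0,1],[0.3,1.5,1],[0.67,3,1],[0.67,3.5,1],[0.67,3.5,0.6],[0.67,3.5,0.35],[0.67,3.5,0.31],[0.67,3.5,0.31]],"turn":[[0,0,0],[0,0,0],[0,0,0],[0,0,0],[0,0,0],[0,0,0],[0,0,0],[0,0,0]]}'
python3 -m pendant '{"fingers":[0,0,0],"linear":[[0,0,-0.02],[0,0,-0.02],[0,0,-0.02]],"turn":[[0,0,0],[0,0,0],[0,0,0]]}'
python3 -m pendant '{"fingers":[0,0],"linear":[[0,0,-0.02],[0,0,-0.02]],"turn":[[0,0,0],[0,0,0]]}'
python3 -m pendant '{"fingers":[0,0],"linear":[[0,0,-0.02],[0,0,-0.02]],"turn":[[0,0,0],[0,0,0]]}'
python3 -m pendant '{"fingers":[0,0],"linear":[[0,0,-0.02],[0,0,-0.02]],"turn":[[0,0,0],[0,0,0]]}'
python3 -m pendant '{"fingers":[0,0],"linear":[[0,0,-0.02],[0,0,-0.02]],"turn":[[0,0,0],[0,0,0]]}'
```

```text
clock: 12.9
eef_pos: [0.5961, 0.2293, 0.0955]
ee_rot: [-0.0, 0.176, 0.984, -0.0]
contact_force: [-0.1, -0.3, -0.3]
finger_gap: 0.0005
grip_force: 0.0
clock: 13.2
eef_pos: [0.5961, 0.2306, 0.0952]
ee_rot: [0.0, 0.175, 0.985, 0.0]
contact_force: [-0.1, 0.3, -0.4]
finger_gap: 0.0006
grip_force: 0.0
clock: 13.4
eef_pos: [0.5961, 0.2309, 0.0946]
ee_rot: [0.0, 0.175, 0.985, 0.0]
contact_force: [0.2, -0.4, 1.5]
finger_gap: 0.0005
grip_force: 0.7
clock: 13.6
eef_pos: [0.5962, 0.2309, 0.0941]
ee_rot: [0.0, 0.175, 0.985, 0.0]
contact_force: [-1.3, -1.3, 4.1]
finger_gap: 0.0007
grip_force: 2.1
clock: 13.8
eef_pos: [0.5961, 0.2309, 0.0932]
ee_rot: [0.0, 0.175, 0.985, 0.0]
contact_force: [-1.0, -0.4, 2.5]
finger_gap: 0.0003
grip_force: 1.6
clock: 14.0
eef_pos: [0.596, 0.2309, 0.0924]
ee_rot: [0.0, 0.175, 0.985, 0.0]
contact_force: [0.4, -0.3, 1.4]
finger_gap: 0.0007
grip_force: 1.0
```

The fourth cutter, at (0.596, 0.231), peaked at only about 4 N, so it has the tired spring.

```bash
python3 -m pendant '{"fingers":[0,0,0,0],"linear":[[0,0,-0.05],[0,0,-0.1],[0,0,-0.15],[0,0,-0.17]],"turn":[[0,0,0],[0,0,0],[0,0,0],[0,0,0]]}'
python3 -m pendant '{"fingers":[0,0],"linear":[[0,0,-0.03],[0,0,-0.03]],"turn":[[0,0,0],[0,0,0]]}'
python3 -m pendant '{"fingers":[0,0.7,0.7,0.7,0.7,0.7,0.7,0.7],"linear":[[0,0,1],[0,0,2],[0,0,2.5],[0,0,2.5],[0,0,2.5],[0,0,2.5],[0,0,2.5],[0,0,2.5]],"turn":[[0,0,0],[0,0,0],[0,0,0],[0,0,0],[0,0,0],[0,0,0],[0,0,0],[0,0,0]]}'
python3 w.py w2.png
```

```text
clock: 14.4
eef_pos: [0.5957, 0.231, 0.0871]
ee_rot: [-0.0, 0.175, 0.985, -0.0]
contact_force: [-0.5, -0.3, 2.9]
finger_gap: 0.0003
grip_force: 1.6
clock: 14.6
eef_pos: [0.5962, 0.2311, 0.0872]
ee_rot: [0.0, 0.175, 0.985, 0.0]
contact_force: [-1.5, -0.6, 5.4]
finger_gap: 0.0002
grip_force: 2.4
clock: 15.4
eef_pos: [0.5956, 0.2308, 0.1607]
ee_rot: [-0.001, 0.175, 0.985, -0.0]
contact_force: [-0.7, -0.4, 1.0]
finger_gap: 0.0487
grip_force: 0.0
[0.5958 0.2308 0.1609] [-0.38 -0.    0.54] 0.0528141646221366
cam [0.5305812  0.25565776 0.32187364]
plunger_a 0.9 [331.2 206.8] [0.598 0.234 0.076]
plunger_a 0.87 [589.5 183.6] [0.6465 0.4164 0.076 ]
plunger_a 0.78 [191.  229.3] [0.5785 0.1305 0.076 ]
plunger_a 0.75 [147.8  84.4] [0.4749 0.1474 0.076 ]
plunger_a 0.58 [293.8  43.4] [0.4857 0.249  0.076 ]
cutter_a 0.97 [300.6  56. ] [0.4857 0.2491 0.016 ]
cutter_a 0.73 [211.9 206.5] [0.577  0.1275 0.016 ]
cutter_a 0.66 [175.5  90.9] [0.4745 0.1408 0.016 ]
cutter_a 0.65 [330.7 187.6] [0.5977 0.2344 0.016 ]
cutter_a 0.6 [543.3 171.5] [0.649  0.4172 0.016 ]
seal 0.55 [255.8 139.6] [0.5356 0.1884 0.016 ]
seal 0.31 [330.6 189.4] [0.5992 0.2338 0.016 ]
```

View pics/w2.png

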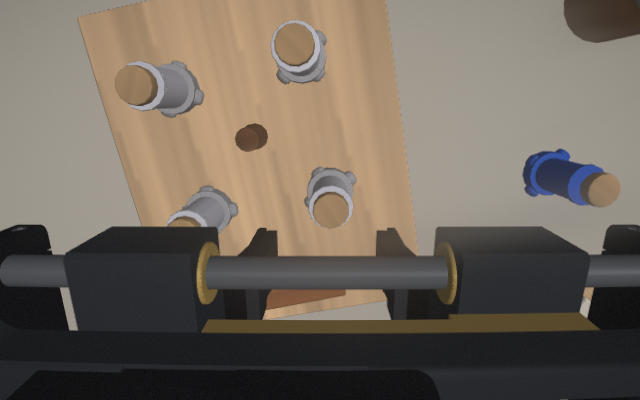

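The knobs are all down. The tired cutter's knob is at (330,209), centred between the fingers to within about 3 mm.

```bash
python3 -m pendant '{"fingers":[0.7,0.7,0.7,0.7,0.7,0.7],"linear":[[0.05,0.08,-0.5],[0.05,0.08,-1.5],[0.05,0.08,-2.6],[0.05,0.08,-3.6],[0.05,0.08,-4.15],[0.05,0.08,-4.15]],"turn":[[0,0,0],[0,0,0],[0,0,0],[0,0,0],[0,0,0],[0,0,0]]}' 15
python3 -m pendant '{"fingers":[0.2,0.2,0.2,0.2,0.2,0.2],"linear":[[0,0,0],[0,0,0],[0,0,0],[0,0,0],[0,0,0],[0,0,0]],"turn":[[0,0,0],[0,0,0],[0,0,0],[0,0,0],[0,0,0],[0,0,0]]}' 15
```

```text
clock: 16.2
eef_pos: [0.5958, 0.2327, 0.0341]
ee_rot: [-0.002, 0.175, 0.985, -0.001]
contact_force: [-0.5, 0.1, -0.1]
finger_gap: 0.0609
grip_force: 0.0
clock: 16.8
eef_pos: [0.598, 0.2334, 0.0378]
ee_rot: [0.0, 0.175, 0.985, 0.0]
contact_force: [-0.5, -1.1, 4.1]
finger_gap: 0.0315
grip_force: 15.0
```

```bash
python3 -m pendant '{"fingers":[0.2,0.2,0.2,0.2,0.2,0.2],"linear":[[0,0,0.5],[0,0,1.5],[0,0,2.5],[0,0,3.5],[0,0,4],[0,0,4]],"turn":[[0,0,0],[0,0,0],[0,0,0],[0,0,0],[0,0,0],[0,0,0]]}'
python3 -m pendant '{"fingers":[0.2,0.2,0.2,0.2,0.2,0.2,0.2,0.2],"linear":[[-0.1,-0.6,0],[-0.3,-1.7,0],[-0.4,-2.9,0],[-0.5,-4.1,0],[-0.6,-5.3,0],[-0.8,-6.5,0],[-1,-7.7,0],[-1.1,-8.5,0]],"turn":[[0,0,0],[0,0,0],[0,0,0],[0,0,0],[0,0,0],[0,0,0],[0,0,0],[0,0,0]]}'
```

```text
clock: 17.4
eef_pos: [0.5986, 0.2338, 0.1597]
ee_rot: [0.002, 0.175, 0.985, 0.001]
contact_force: [1.1, -0.0, -1.7]
finger_gap: 0.031
grip_force: 16.5
clock: 18.2
eef_pos: [0.5624, -0.0257, 0.1553]
ee_rot: [-0.001, 0.177, 0.984, -0.001]
contact_force: [0.2, 0.4, -1.2]
finger_gap: 0.0312
grip_force: 16.5
```

```bash
python3 -m pendant '{"fingers":[0.2,0.2,0.2,0.2,0.2,0.2,0.2,0.2],"linear":[[-0.1,-1.2,0],[-0.3,-2.4,0],[-0.5,-3.6,0],[-0.7,-4.7,0],[-0.8,-5.5,0],[-0.8,-5.8,-0.3],[-0.8,-5.8,-1],[-0.8,-5.8,-1]],"turn":[[0,0,0],[0,0,0],[0,0,0],[0,0,0],[0,0,0],[0,0,0],[0,0,0],[0,0,0]]}'
python3 w.py w3.png; python3 - <<'E'
from h import *
f=grab_frame('scene');save(f,'s2f.png');cv2.imwrite('pics/s2.png',cv2.resize(f['color'][130:290,200:460],None,fx=3,fy=3,interpolation=3)[:,:,::-1])
E
```

```text
clock: 19.0
eef_pos: [0.5381, -0.1946, 0.1231]
ee_rot: [-0.003, 0.175, 0.985, 0.0]
contact_force: [-0.3, 0.2, -1.4]
finger_gap: 0.0314
grip_force: 16.4
[ 0.539  -0.1945  0.1247] [-0.57  0.72 -0.11] 0.03133375547742294
cam [ 0.47383036 -0.17004525  0.28466243]
plunger_a 0.93 [328.2 284.8] [ 0.5789 -0.2078  0.076 ]
cutter_a 0.96 [324.4 235.3] [ 0.5666 -0.2064  0.016 ]
```

View pics/s2.png

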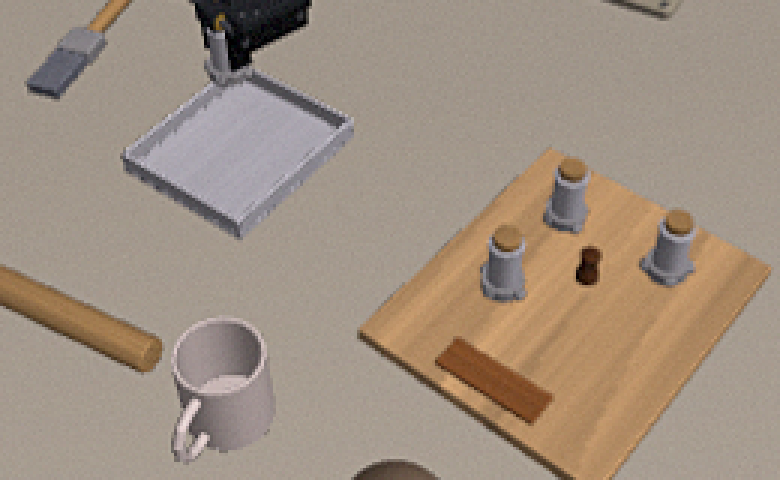

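The cutter is held upright above the tray. The other three, the seal and the rib are undisturbed.

```bash
python3 -m pendant '{"fingers":[0.2,0.2,0.2,0.2,0.2,0.2],"linear":[[0,0,-0.8],[0,0,-1.8],[0,0,-2.6],[0,0,-3],[0,0,-3.1],[0,0,-3.1]],"turn":[[0,0,0],[0,0,0],[0,0,0],[0,0,0],[0,0,0],[0,0,0]]}'
python3 -m pendant '{"fingers":[0.2,0.2],"linear":[[0,0,-0.05],[0,0,-0.05]],"turn":[[0,0,0],[0,0,0]]}'
python3 -m pendant '{"fingers":[0.2,0.2],"linear":[[0,0,-0.05],[0,0,-0.05]],"turn":[[0,0,0],[0,0,0]]}'
python3 -m pendant '{"fingers":[0.2,0.2],"linear":[[0,0,-0.04],[0,0,-0.04]],"turn":[[0,0,0],[0,0,0]]}'
```

```text
clock: 19.85
eef_pos: [0.541, -0.1958, 0.0348]
ee_rot: [0.0, 0.175, 0.985, -0.0]
contact_force: [-0.5, -0.4, -0.5]
finger_gap: 0.0317
grip_force: 16.5
clock: 20.05
eef_pos: [0.5412, -0.1958, 0.0336]
ee_rot: [0.001, 0.175, 0.985, 0.0]
contact_force: [-0.7, 0.5, -2.3]
finger_gap: 0.0313
grip_force: 16.5
clock: 20.25
eef_pos: [0.5406, -0.1957, 0.0313]
ee_rot: [0.0, 0.175, 0.985, 0.0]
contact_force: [-0.1, 0.2, -1.8]
finger_gap: 0.0309
grip_force: 16.5
clock: 20.45
eef_pos: [0.5405, -0.1956, 0.0298]
ee_rot: [-0.0, 0.175, 0.985, 0.0]
contact_force: [0.2, -0.6, -0.7]
finger_gap: 0.0316
grip_force: 16.5
```

```bash
python3 -m pendant '{"fingers":[0.2,0.2],"linear":[[0,0,-0.06],[0,0,-0.06]],"turn":[[0,0,0],[0,0,0]]}'
python3 -m pendant '{"fingers":[0.2,0.2],"linear":[[0,0,-0.03],[0,0,-0.03]],"turn":[[0,0,0],[0,0,0]]}'
python3 -m pendant '{"fingers":[0.2,0.2],"linear":[[0,0,-0.03],[0,0,-0.03]],"turn":[[0,0,0],[0,0,0]]}'
python3 -m pendant '{"fingers":[0.2,0.2],"linear":[[0,0,-0.02],[0,0,-0.02]],"turn":[[0,0,0],[0,0,0]]}'
```

```text
clock: 20.65
eef_pos: [0.5404, -0.1956, 0.0278]
ee_rot: [-0.0, 0.175, 0.985, 0.0]
contact_force: [0.4, -0.1, -1.6]
finger_gap: 0.0314
grip_force: 16.5
clock: 20.85
eef_pos: [0.5405, -0.1957, 0.0271]
ee_rot: [-0.0, 0.175, 0.985, 0.0]
contact_force: [-0.2, 0.7, -1.5]
finger_gap: 0.0314
grip_force: 16.5
clock: 21.05
eef_pos: [0.5405, -0.1957, 0.0262]
ee_rot: [-0.0, 0.175, 0.985, 0.0]
contact_force: [0.1, 0.7, -2.2]
finger_gap: 0.0318
grip_force: 16.5
clock: 21.25
eef_pos: [0.5407, -0.1959, 0.026]
ee_rot: [0.0, 0.175, 0.985, 0.0]
contact_force: [-0.5, -0.0, 0.7]
finger_gap: 0.0311
grip_force: 16.6
```

```bash
python3 -m pendant '{"fingers":[0.2,0.2],"linear":[[0,0,-0.015],[0,0,-0.015]],"turn":[[0,0,0],[0,0,0]]}'
```

```text
clock: 21.45
eef_pos: [0.5409, -0.196, 0.0259]
ee_rot: [0.001, 0.175, 0.985, -0.0]
contact_force: [-1.4, -0.4, 5.7]
finger_gap: 0.0313
grip_force: 16.8
```

Seated. Release, rise straight up, then check.

```bash
python3 -m pendant '{"fingers":[0.7,0.7,0.7,0.7,0.7,0.7],"linear":[[0,0,0],[0,0,0],[0,0,0],[0,0,0],[0,0,0],[0,0,0]],"turn":[[0,0,0],[0,0,0],[0,0,0],[0,0,0],[0,0,0],[0,0,0]]}'
python3 -m pendant '{"fingers":[0.7,0.7,0.7,0.7,0.7,0.7,0.7,0.7],"linear":[[0,0,0.5],[0,0,1.5],[0,0,2.5],[0,0,3.5],[0,0,4.5],[0,0,6],[0,0,6],[0,0,6]],"turn":[[0,0,0],[0,0,0],[0,0,0],[0,0,0],[0,0,0],[0,0,0],[0,0,0],[0,0,0]]}'
python3 w.py w4.png; python3 - <<'E'
from h import *
f=grab_frame('scene');cv2.imwrite('pics/s3.png',cv2.resize(f['color'][130:290,200:460],None,fx=3,fy=3,interpolation=3)[:,:,::-1])
E
```

```text
clock: 22.05
eef_pos: [0.5405, -0.1956, 0.0252]
ee_rot: [-0.0, 0.175, 0.985, 0.0]
contact_force: [-0.3, 0.6, 0.5]
finger_gap: 0.0602
grip_force: 0.0
clock: 22.85
eef_pos: [0.5411, -0.196, 0.2072]
ee_rot: [0.002, 0.175, 0.985, 0.0]
contact_force: [1.0, 0.3, -1.1]
finger_gap: 0.0611
grip_force: 0.0
[ 0.5404 -0.1956  0.2057] [ 0.37  0.06 -0.51] 0.06073584663234153
cam [ 0.47527653 -0.17113265  0.36808646]
plunger_a 0.83 [327.1 188.1] [ 0.54   -0.1943  0.076 ]
cutter_a 0.75 [325.1 173.5] [ 0.5383 -0.1958  0.016 ]
seal 0.6 [326.  188.2] [ 0.553  -0.2002  0.016 ]
```

View pics/s3.png

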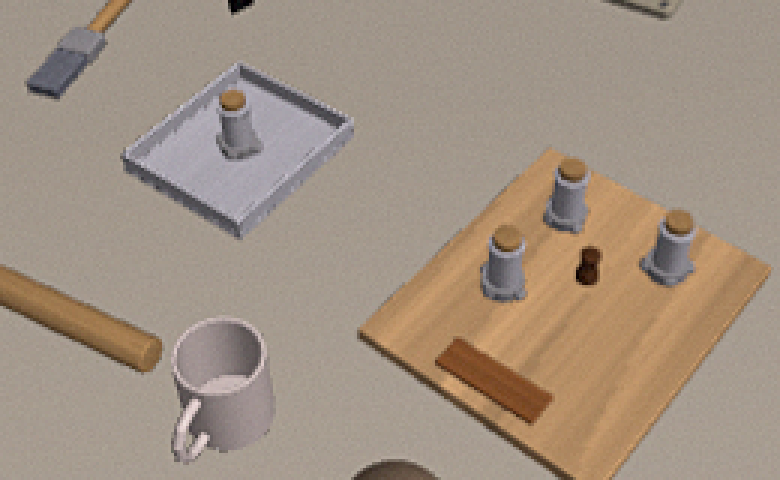

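View pics/w4.png

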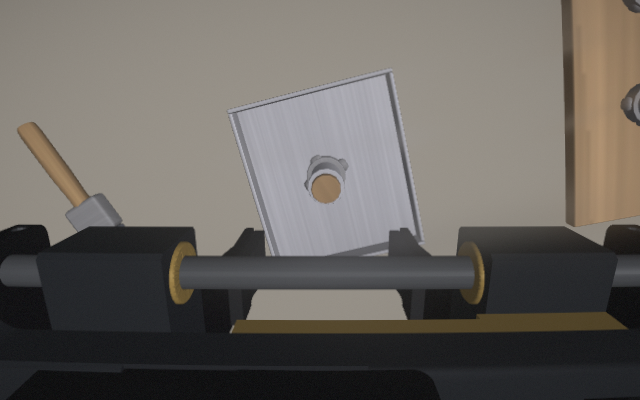

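The tired cutter stands upright in the tray, with its knob at (325,188) in the wrist view and still down. The other three stand on the board, clicked down.

```bash
python3 -c "from station import finish_job; print(finish_job())"
```

```text
the job is handed in; nothing more can be done
None
```

All four cutters are clicked down; the tired one (about 4 N; the others read 9–13 N) stands upright in the repair tray, released, the other three are where they were on the board, and the job is handed in at about 23 s.

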